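# Hang the brush pot on its stud

### The job

Hang the steel brush pot with the keyhole back plate on the mushroom-head stud in the end board of the pine panel rack: press the round hole of the keyhole over the stud's head until the plate lies against the board, then push the pot straight down, keeping hold of it, until the stud is fully home at the top of the slot and the plate is wedged tight. Work by feel and gently, so that the plywood is not dented; let go only when it is home and hangs upright, and leave the other things on the table where they are.

Things in the scene. Friction and masses are not known exactly. Their poses are not given: they have to be found in the camera images.
- pot_centre (a point): Sheet-steel brush pot to hang, 0.3 kg, upright on the table: open pot 65 deep (x) x 50 wide (y) x 60 high, 3 mm walls; on its +x side a back plate 50 wide, 120 high, 5 thick. This point: centre of the pot, 30 above its underside, 37.5 from the plate's back face. x: level, the way the plate's back faces; z up. Grip it across the width (y), best 10-15 nearer the front, above mid-height.
- hole (a point): Centre of the keyhole's round lower hole (21.5 across), on the plate's back face: 37.5 behind (+x) and 46 above pot_centre. Axes as pot_centre. It goes over the stud's head (18 across; 13 across in its front 2), 1.75 to spare; a plate that misses rides on the head, 12.5 off the board. Head's underside 7 off the board, shank 7 across. Over 60 N between pot and rack dents the plywood; the lips' squeeze (some 20 N) counts too.
- slot_top (a point): Where the stud's axis lies when the pot is home: top of the slot, on the plate's back face, 24 straight above hole. Slot 10 wide; beside it the plate's front face rises in two sloping lips (about 1 in 6) that wedge under the stud's head over the last 8 or so of the way: this takes a downward push of 5 to 10 N, more than the pot's weight, then the slot stops dead on the stud.
- rack: Pine and plywood bench rack holding small painted panels, fixed: 220 wide (y), 185 deep (x), 195 high. Origin: on the table under the middle of the plywood end board, in the face that carries the stud; x level, into the board (the way to press); y along it; z up. Stud axis: 175 above the table, clamped in a short level slot up to 13 to either side (y) of the middle: find it by feel.
- plain_pot: Bystander: a steel pot of the same 65 x 50 x 60 size but with no back plate; origin under its centre.
- tub_a: Bystander: lidded paint tub, 76 across, 100 high; origin under its centre.
- tub_b: Bystander: lidded paint tub, as tub_a.
- tub_c: Bystander: lidded paint tub, as tub_a.
- jar: Bystander: glass jar, 64 across, 85 high; origin under its centre.
- tape: Bystander: roll of paper tape, 88 across, 25 high; origin under its centre.
- brush: Bystander: paint brush lying on the table; origin under its middle.
Mind the look-alikes: they are no part of the job. What is shaped like the part that bears pot_centre but yellow is not meant.

How it is judged:
By the outcome, as a careful person would: the job done as asked, in the order asked, and still so for the second after the job is handed in, with the robot touching nothing.
It also fails if it takes over 72 s, if anything falls off the work surface, if the arm or the gripper's body presses on something with over 40 N, if the wrist force passes 120 N, or if a joint passes its speed limit or range.

### The arm

A 6-joint arm with a two-finger parallel gripper is mounted at the origin on the work surface. World frame = base frame: x ahead of the robot, y to its left, z up, the work surface at z = 0. Lengths are in m, angles in rad, forces in N, time in s.
With the tool pointing down it reaches from about 0.225 to 0.875 m from the base axis. Payload 3.4 kg.
Tool frame: the origin (TCP) lies between the finger pads; the fingertips stand 19 mm ahead of it and the grasp point (between the pads) is the TCP; z points along the fingers, y is the line along which they close (so a half turn about z gives the same grasp; the last joint's range is limited). The gripper opens to 85 mm and grips with 20 to 120 N. Pads are 22 mm wide; open, the fingers measure 114 mm over their backs; the gripper's body (76 mm by 85 mm) begins 54 mm behind the grasp point. The pads swing forward as they close: fully open they stand 13 mm farther back than shut.
Start: joints at [-0.121, 0.276, 1.505, -0, 1.361, -0.121], TCP at [0.575, -0, 0.214] pointing down, gripper open.
Joint ranges: [-2.89, 2.89], [-0.75, 2.08], [0.22, 2.7], [-1.18, 4.32], [0.11, 2.71], [-2.7, 2.7]. Speed limits (rad/s): [2.57, 2.57, 3.14, 3.14, 3.14, 3.14].

### API

Orientations are given as a unit quaternion [w, x, y, z].
In Python, from rig import get_state, imaging, ticket gives the robot as it stands. The module is installed in compiled form; this text tells all that it offers.
- The arm moves only by the shell command python3 -m inch 'ROWS' [FORCE]. ROWS is JSON, a list of rows, each an object with "claw": the opening, from -1 (shut) to 1 (fully open); "travel": the shift along the world's x, y, z in units of 200 mm (1.0 is 200 mm), a list of three; "turn": the turn about the world's z in units of 180 degrees (1.0 is 180 degrees). A call has 1 to 5 rows; each row is the pose to reach, as a shift and turn from the pose commanded when the call began, turning the shorter way round; what a row does not reach only later rows make up. A row lasts 1/10 s, in which the tool goes at most 50 mm and 8.59 degrees, less where a joint would pass 70% of its speed; a pose out of reach is approached as far as the arm can. A call with a number of a shift or a turn outside -1 to 1 is refused whole. A call with a gripper value outside its range is refused whole. The fingers move at their own pace and stop on an object; FORCE is the grip in N (left out, the last holds). Time passes only in rows, so rows that repeat a pose let the fingers close. It gives the time, the measured TCP pose, the force, the opening and the grip force at its end, in the units of the state.
- get_state(): the state, without advancing time (a new reading comes with each control period).
- imaging.get_image(name): name is "scene" or "side" or "wrist"; returns the picture (420x560x3 uint8, red, green, blue); there is no depth.
- imaging.camera_params(name): a dict with "camera_matrix" (3x3 intrinsics, pixels), "cam_to_world" (4x4, takes a point from camera to world coordinates); the wrist camera has in their place "T_tool_cam" (4x4, takes a point from camera to tool coordinates, whose origin is the TCP and whose axes are the flange's). Camera axes: x right, y down, z forward; pixel columns grow to the right and rows downward; lengths in m; the calibration is good to about 2 mm. The wrist camera is an equidistant fisheye: a pixel r from the principal point sees the ray r / f radians off the axis. A picture is of the moment at which its call begins: read the wrist's pose just before it. camera_params takes no time and is no camera call.
- ticket.sign_off(): hands the job in; it is judged then, once.
The state is a dict: "clock": time; "qpos": joint angles; "qd": joint speeds; "effort": joint torques, N m; "position": TCP position; "ee_rot": TCP orientation; "contact_force": force on the tool from outside, world axes, zero at the start; "moment": the same for the moment, N m; "width": finger opening in m; "gripper_force": force on a finger pad.
Only numpy, scipy, OpenCV 4.12 (cv2) and the standard library are available. Lean on these libraries where they do the work, as an engineer would, in place of code of your own. Each camera call takes 0.05 s, during which the arm holds its last target. There are 200 camera calls.

## Working session

There is one attempt and no reset: what is moved stays moved. The work goes in short steps, Python scripts to look and compute and a shell command to move; the robot and the scene stay as the last step left them, time stands still between calls to the robot, and variables do not carry over. Pictures are saved under pics/ and viewed, at most 10 in all, crops included, and the job is handed in when it is done.

```bash
mkdir -p pics; cat > h.py <<'E'
import numpy as np, cv2
from rig import get_state, imaging, ticket
def snap(n,fn):
    im=imaging.get_image(n); cv2.imwrite('pics/'+fn,im[:,:,::-1]); return im
def ray(n,u,v):
    p=imaging.camera_params(n);K=np.array(p['camera_matrix']);T=np.array(p['cam_to_world'])
    d=T[:3,:3]@np.linalg.inv(K)@[u,v,1.]; return T[:3,3],d/np.linalg.norm(d)
def onz(n,u,v,z):
    o,d=ray(n,u,v); return o+d*(z-o[2])/d[2]
def two(a,b):
    o1,d1=a;o2,d2=b
    A=np.stack([d1,-d2],1);s=np.linalg.lstsq(A,o2-o1,rcond=None)[0]
    p,q=o1+d1*s[0],o2+d2*s[1];return (p+q)/2,np.linalg.norm(p-q)
E
python3 - <<'E'
from h import *
a=snap('scene','scene.png');b=snap('side','side.png')
for n in('scene','side'):
    p=imaging.camera_params(n);print(np.round(p['cam_to_world'],3).tolist(),np.round(p['camera_matrix'],1).tolist())
s=get_state();print(s)
E
```

```text
[[-0.486, 0.521, -0.702, 1.112], [0.874, 0.274, -0.402, 0.406], [-0.017, -0.808, -0.588, 0.571], [0.0, 0.0, 0.0, 1.0]] [[429.7, 0.0, 277.4], [0.0, 429.7, 211.4], [0.0, 0.0, 1.0]]
[[0.797, -0.468, 0.382, 0.201], [-0.604, -0.619, 0.502, -0.35], [0.002, -0.631, -0.776, 0.762], [0.0, 0.0, 0.0, 1.0]] [[417.8, 0.0, 283.7], [0.0, 417.8, 210.5], [0.0, 0.0, 1.0]]
{'clock': 0.1, 'qpos': array([-1.21004069e-01,  2.76576316e-01,  1.50600229e+00, -6.20142496e-06,
        1.36072217e+00, -1.20965740e-01]), 'qd': array([-0.00113268, -0.00126194, -0.00293517, -0.0007896 ,  0.00056378,
        0.00083041]), 'effort': array([ 1.55745878e-03, -4.17697620e+01, -2.46405226e+01, -1.74112388e-04,
        5.80947395e-03,  2.85749664e-07]), 'position': array([5.74498598e-01, 5.09088743e-05, 2.13302526e-01]), 'ee_rot': array([-6.70513283e-04,  7.07119615e-01,  7.07093431e-01, -5.28997770e-04]), 'contact_force': array([ 0.5966307 ,  0.03231249, -0.32268213]), 'moment': array([-0.00094148, -0.01188424, -0.02354786]), 'gripper_force': 0.0, 'width': 0.08549867455077122}
```

View pics/scene.png

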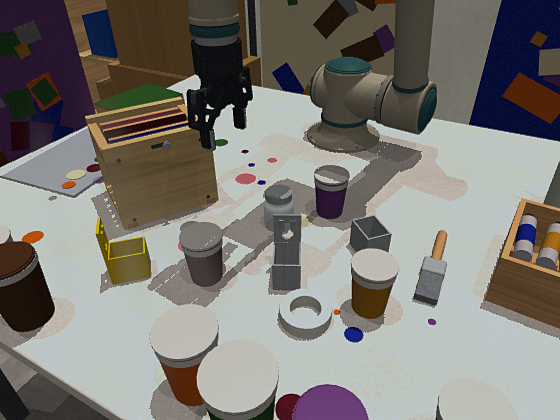

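View pics/side.png

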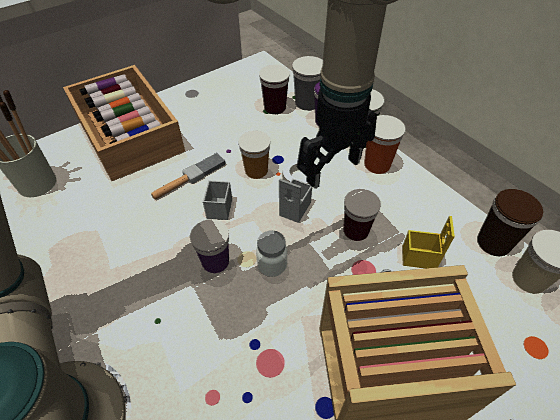

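The scene view shows the rack at (155,160), with its stud near (160,145), and the target grey pot with back plate at (287,255). In the side view the target is at (293,198) and the rack is bottom right. I'll zoom in on these for exact corners.

```bash
python3 - <<'E'
from h import *
a=cv2.imread('pics/scene.png');b=cv2.imread('pics/side.png')
def c(im,x,y,w,h,s): return cv2.resize(im[y:y+h,x:x+w],None,fx=s,fy=s,interpolation=cv2.INTER_CUBIC)
o=np.zeros((600,800,3),np.uint8)
o[:300,:400]=c(a,258,200,80,60,5)[:300,:400]
o[300:,:400]=c(a,258,245,80,60,5)
o[:300,400:]=c(b,265,168,80,60,5)
o[300:,400:]=c(a,80,90,160,120,2.5)
cv2.imwrite('pics/z1.png',o)
E
```

```text
(no output)
```

View pics/z1.png

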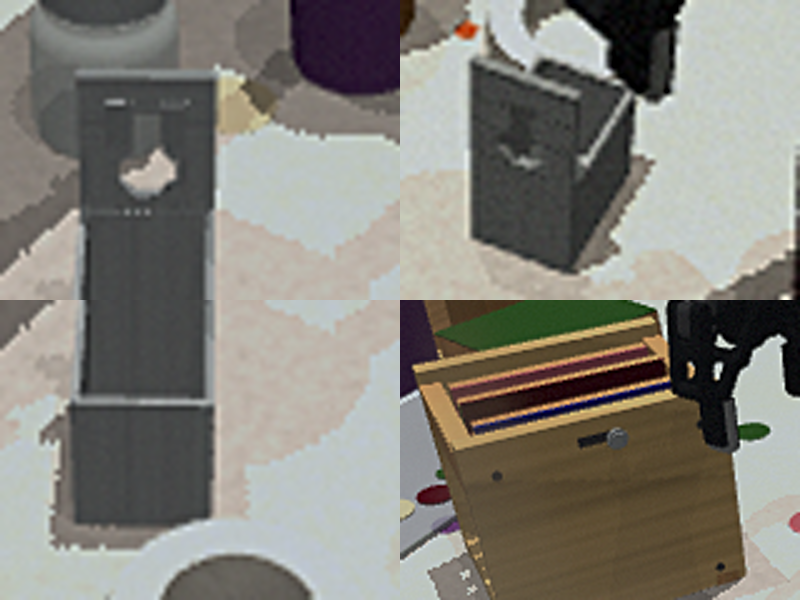

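The crops show the target plate's back faces away from the scene camera, and its hole is clear. The stud head is at scene pixel (167,145), in a short dark slot. Next I'll convert these pixels to positions.

```bash
python3 - <<'E'
from h import *
np.set_printoptions(precision=4,suppress=True)
P=lambda l,n,u,v,z:print(l,onz(n,u,v,z))
P('plate back TL','scene',273.6,214,.12);P('plate back TR','scene',301.6,213.8,.12)
P('front bot L','scene',273,289.6,0);P('front bot R','scene',300.2,288.8,0)
P('front rim L','scene',272.2,265.4,.06);P('front rim R','scene',300.6,265.4,.06)
P('side back top L','side',279.6,179.6,.12);P('side back top R','side',300.6,187.2,.12)
P('side back bot L','side',279.2,215.2,0);P('side back bot R','side',299.8,222.2,0)
P('stud','scene',166.8,145.2,.175)
P('rack botR','scene',218,201.5,0);P('rack botL','scene',126,222,0)
P('rack topL front','scene',104.5,150,.195)
P('rack side far L','side',328,280,.195);P('rack side far R','side',466,270,.195)
# colour mask for rack bottom edge lines
im=cv2.imread('pics/scene.png');o=np.zeros((600,800,3),np.uint8)
o[:,:400]=cv2.resize(im[140:230,90:150],(400,600),interpolation=cv2.INTER_CUBIC)
b=cv2.imread('pics/side.png')
o[:360,400:]=cv2.resize(b[255:345,320:420],(400,360),interpolation=cv2.INTER_CUBIC)
o[360:,400:]=cv2.resize(b[255:315,420:520],(400,240),interpolation=cv2.INTER_CUBIC)
cv2.imwrite('pics/z2.png',o)
E
```

```text
plate back TL [0.5836 0.0958 0.12  ]
plate back TR [0.56   0.1393 0.12  ]
front bot L [0.6442 0.1257 0.    ]
front bot R [0.6193 0.1682 0.    ]
front rim L [0.6446 0.126  0.06  ]
front rim R [0.6216 0.1692 0.06  ]
side back top L [0.5607 0.1375 0.12  ]
side back top R [0.5825 0.0939 0.12  ]
side back bot L [0.5591 0.1381 0.    ]
side back bot R [0.5845 0.093  0.    ]
stud [ 0.5451 -0.171   0.175 ]
rack botR [ 0.4608 -0.1265  0.    ]
rack botL [ 0.6208 -0.2608  0.    ]
rack topL front [ 0.6429 -0.2341  0.195 ]
rack side far L [ 0.4509 -0.1343  0.195 ]
rack side far R [ 0.6353 -0.2516  0.195 ]
```

View pics/z2.png

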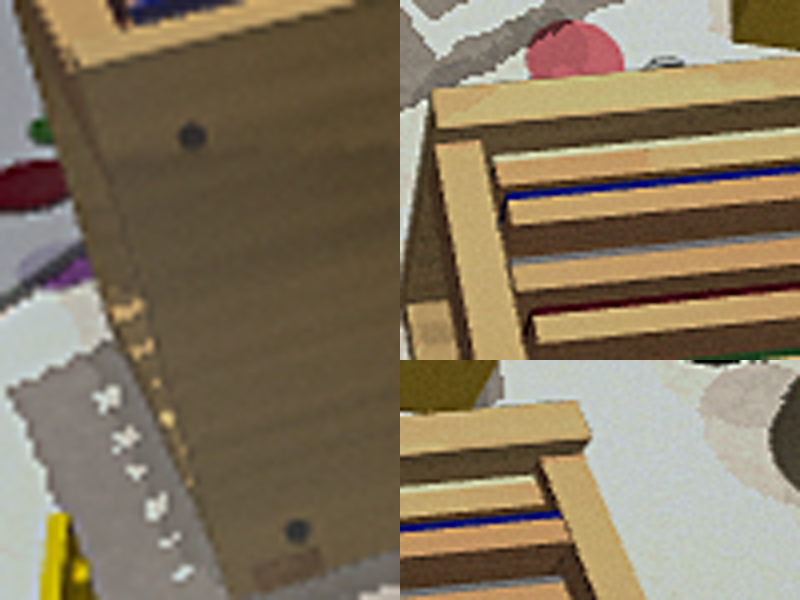

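```bash
python3 - <<'E'
from h import *
np.set_printoptions(precision=4,suppress=True)
R={}
R['botR']=onz('scene',218,201.8,0);R['botL']=onz('scene',125.5,229.5,0)
R['topL']=onz('scene',101.5,150.2,.195)
R['sL']=onz('side',328,277,.195);R['sR']=onz('side',465,265.5,.195)
for k,v in R.items():print(k,v)
for a,b in(('botR','botL'),('sL','sR'),('botR','topL')):
    d=(R[b]-R[a])[:2];print(a,b,np.linalg.norm(d),'edge',np.degrees(np.arctan2(d[1],d[0])),'into board yaw',np.degrees(np.arctan2(d[1],d[0]))-90, (R[a]+R[b])[:2]/2)
# pot yaw
c=np.array
BT=[c([.5836,.0958]),c([.5600,.1393])];S=[c([.5825,.0939]),c([.5607,.1375])];SB=[c([.5845,.093]),c([.5591,.1381])]
F=[c([.6442,.1257]),c([.6193,.1682])];F2=[c([.6446,.126]),c([.6216,.1692])]
for e in(BT,S,SB,F,F2):
    d=e[1]-e[0];print('yaw of +x(back)',np.degrees(np.arctan2(d[1],d[0]))+90,np.linalg.norm(d),(e[0]+e[1])/2)
E
```

```text
botR [ 0.4618 -0.1258  0.    ]
botL [ 0.641 -0.242  0.   ]
topL [ 0.6461 -0.2385  0.195 ]
sL [ 0.4544 -0.1304  0.195 ]
sR [ 0.6408 -0.2455  0.195 ]
botR botL 0.2135787078289165 edge -32.96723947139148 into board yaw -122.96723947139148 [ 0.5514 -0.1839]
sL sR 0.21912311040684523 edge -31.692722974114545 into board yaw -121.69272297411455 [ 0.5476 -0.1879]
botR topL 0.21601393861317378 edge -31.451511260695003 into board yaw -121.451511260695 [ 0.554  -0.1822]
yaw of +x(back) 208.4811031830925 0.04948949383455036 [0.5718 0.1176]
yaw of +x(back) 206.56505117707803 0.04874628190949545 [0.5716 0.1157]
yaw of +x(back) 209.3879028662099 0.051760699377037006 [0.5718 0.1155]
yaw of +x(back) 210.3652847797224 0.04925708070927468 [0.6318 0.1469]
yaw of +x(back) 208.03116787125148 0.04894118919683087 [0.6331 0.1476]
```

```bash
python3 - <<'E'
from h import *
np.set_printoptions(precision=3,suppress=True)
for l,n,u,v,z in [('grey tub lid','scene',202,235,.1),('grey tub lid','side',362,204,.1),('jar top','scene',279,193,.085),('jar top','side',272,240,.085),('brown tub lid','scene',374,264,.1),('yellow plate topL','scene',98,220,.12),('yellow back top','side',452,218,.12),('yellow front rim R','scene',150,252,.06),('purple tub lid','side',210,236,.1),('plain','scene',372,232,.06),('tape','scene',305,308,.025)]:
    print(l,n,onz(n,u,v,z)[:2])
p=imaging.camera_params('wrist');print({k:np.round(v,3).tolist() for k,v in p.items()})
c=np.array([.604,.133]);g=c+.014*np.array([.883,.469]);s=get_state()
print(g,(g-s['position'][:2])/.2)
E
```

```text
grey tub lid scene [0.672 0.002]
grey tub lid side [ 0.666 -0.006]
jar top scene [0.474 0.046]
jar top side [0.47  0.042]
brown tub lid scene [0.602 0.289]
yellow plate topL scene [ 0.743 -0.169]
yellow back top side [ 0.768 -0.148]
yellow front rim R scene [ 0.718 -0.086]
purple tub lid side [0.374 0.114]
plain scene [0.477 0.247]
tape scene [0.676 0.205]
{'camera_matrix': [[325.192, 0.0, 283.167], [0.0, 325.192, 209.771], [0.0, 0.0, 1.0]], 'T_tool_cam': [[-0.001, -0.959, -0.285, 0.073], [1.0, -0.001, -0.001, -0.0], [0.001, -0.285, 0.959, -0.16], [0.0, 0.0, 0.0, 1.0]]}
[0.616 0.14 ] [0.209 0.698]
```

```bash
python3 -m inch '[{"claw":1,"travel":[0.05,0.16,0],"turn":-0.045},{"claw":1,"travel":[0.1,0.34,0],"turn":-0.09},{"claw":1,"travel":[0.15,0.5,0],"turn":-0.135},{"claw":1,"travel":[0.19,0.64,0],"turn":-0.18},{"claw":1,"travel":[0.21,0.7,0],"turn":-0.225}]'
python3 -m inch '[{"claw":1,"travel":[0,0,0],"turn":-0.045},{"claw":1,"travel":[0,0,0],"turn":-0.09},{"claw":1,"travel":[0,0,0],"turn":-0.119},{"claw":1,"travel":[0,0,0],"turn":-0.119},{"claw":1,"travel":[0,0,0],"turn":-0.119}]'
python3 - <<'E'
from h import *
s=get_state();print(s['position'],s['ee_rot'],s['clock'])
np.save('wp.npy',np.r_[s['position'],s['ee_rot']])
snap('wrist','w1.png')
E
```

```text
clock: 0.6
position: [0.6172, 0.1427, 0.2133]
ee_rot: [-0.001, 0.909, 0.417, -0.0]
contact_force: [0.7, -0.2, -1.0]
width: 0.0854
gripper_force: 0.0
clock: 1.1
position: [0.6168, 0.14, 0.2137]
ee_rot: [-0.0, 0.97, 0.244, -0.0]
contact_force: [0.1, 0.8, 1.1]
width: 0.0853
gripper_force: 0.0
[0.61682557 0.13995895 0.21370182] [-9.37095889e-06  9.69889483e-01  2.43545106e-01 -4.15337931e-04] 1.1
```

View pics/w1.png

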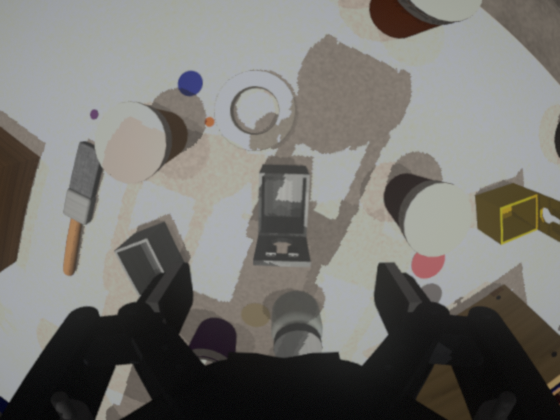

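The wrist picture shows the pot between the fingers, centred near (284,215) and well aligned. The rack is at lower right, and the stud may be near (458,300). I'll zoom in on both.

```bash
python3 - <<'E'
from h import *
a=cv2.imread('pics/w1.png')
o=np.zeros((600,800,3),np.uint8)
o[:,:400]=cv2.resize(a[155:275,244:324],(400,600),interpolation=cv2.INTER_CUBIC)
o[:,400:]=cv2.resize(a[260:380,440:520],(400,600),interpolation=cv2.INTER_CUBIC)
cv2.imwrite('pics/z3.png',o)
E
```

```text
(no output)
```

View pics/z3.png

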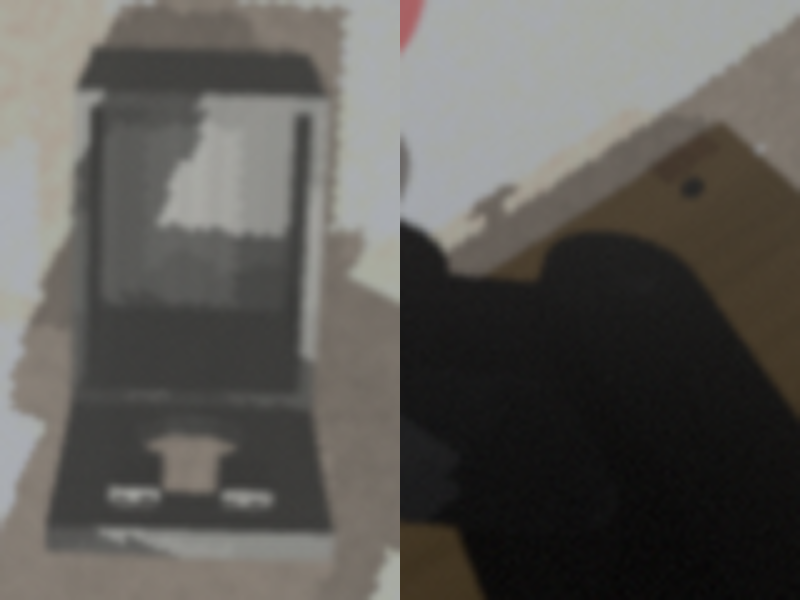

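```bash
cat >> h.py <<'E'
from scipy.spatial.transform import Rotation as Ro
def wonz(pose,u,v,z):
    p=imaging.camera_params('wrist');K=np.array(p['camera_matrix']);T=np.array(p['T_tool_cam'])
    x=(u-K[0,2])/K[0,0];y=(v-K[1,2])/K[1,1];t=np.hypot(x,y)+1e-12
    d=np.array([x/t*np.sin(t),y/t*np.sin(t),np.cos(t)])
    R=Ro.from_quat(np.roll(pose[3:],-1)).as_matrix()
    o=pose[:3]+R@T[:3,3];d=R@T[:3,:3]@d
    return o+d*(z-o[2])/d[2]
E
python3 - <<'E'
from h import *
np.set_printoptions(precision=4,suppress=True)
w=np.load('wp.npy')
for (a,b,z) in [((253.6,265),(310.6,265.6),.12),((259.6,173.6),(309.6,174.4),.06),((263,164.6),(305.6,166.4),0)]:
    A=wonz(w,*a,z);B=wonz(w,*b,z);d=(B-A)[:2];print(A[:2],B[:2],(A+B)[:2]/2,np.linalg.norm(d),np.degrees(np.arctan2(d[1],d[0])))
E
```

```text
[0.5577 0.138 ] [0.5805 0.0941] [0.5691 0.1161] 0.04952041605620643 -62.535659477146574
[0.6199 0.1683] [0.6423 0.1247] [0.6311 0.1465] 0.04901333250422856 -62.79783259847003
[0.6196 0.1685] [0.641  0.1239] [0.6303 0.1462] 0.04948964748134785 -64.3205881000118
```

```bash
python3 -m inch '[{"claw":1,"travel":[0,-0.004,-0.2],"turn":0},{"claw":1,"travel":[0,-0.004,-0.4],"turn":0},{"claw":1,"travel":[0,-0.004,-0.6],"turn":0},{"claw":1,"travel":[0,-0.004,-0.75],"turn":0},{"claw":1,"travel":[0,-0.004,-0.84],"turn":0}]' 30
python3 -m inch '[{"claw":1,"travel":[0,0,-0.01],"turn":0},{"claw":0.3,"travel":[0,0,-0.01],"turn":0},{"claw":-0.1,"travel":[0,0,-0.01],"turn":0},{"claw":-0.5,"travel":[0,0,-0.01],"turn":0},{"claw":-0.5,"travel":[0,0,-0.01],"turn":0}]' 40
```

```text
clock: 1.65
position: [0.6151, 0.1389, 0.0431]
ee_rot: [-0.0, 0.97, 0.243, -0.002]
contact_force: [-0.1, -0.0, -0.0]
width: 0.0853
gripper_force: 0.0
clock: 2.15
position: [0.6178, 0.1393, 0.0454]
ee_rot: [0.0, 0.97, 0.243, 0.001]
contact_force: [-1.1, -0.2, -0.2]
width: 0.0284
gripper_force: 0.0
```

```bash
python3 - <<'E'
from h import *
s=get_state();print(s['width'],s['gripper_force'],s['contact_force'])
b=snap('side','s2.png')[:,:,::-1];w=snap('wrist','w2.png')[:,:,::-1];a=snap('scene','a2.png')[:,:,::-1]
o=np.zeros((600,800,3),np.uint8)
o[:300,:400]=cv2.resize(a[170:320,200:400],(400,300));o[:300,400:]=cv2.resize(b[130:280,200:400],(400,300))
o[300:,:400]=cv2.resize(w,(400,300));cv2.imwrite('pics/z4.png',o)
E
```

```text
0.028394407034179517 0.0 [-1.06939974 -0.22533085 -0.16784651]
```

View pics/z4.png

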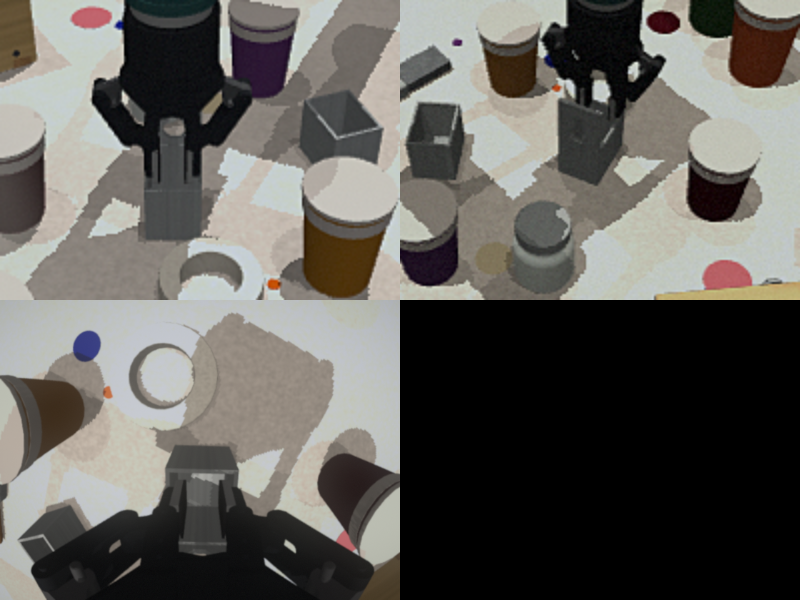

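The fingers show no grip force at 28 mm, and in the picture they appear to be inside the pot. I'll hold that width, lift clear and look from above.

```bash
python3 -m inch '[{"claw":-0.33,"travel":[0,0,0.02],"turn":0},{"claw":-0.33,"travel":[0,0,0.05],"turn":0}]' 20
python3 -m inch '[{"claw":-0.33,"travel":[0,0,0.15],"turn":0},{"claw":-0.33,"travel":[0,0,0.3],"turn":0},{"claw":-0.33,"travel":[0,0,0.5],"turn":0},{"claw":-0.33,"travel":[0,0,0.5],"turn":0}]'
python3 - <<'E'
from h import *
s=get_state();print(s['position'],s['ee_rot'],s['clock'],s['width'])
np.save('wp.npy',np.r_[s['position'],s['ee_rot']])
w=snap('wrist','w3.png')[:,:,::-1];b=snap('scene','a3.png')[:,:,::-1]
o=np.zeros((600,800,3),np.uint8)
o[:,:400]=cv2.resize(w[100:400,180:380],(400,600));o[:,400:]=cv2.resize(b[170:320,240:340],(400,600));cv2.imwrite('pics/z5.png',o)
E
```

```text
clock: 2.5
position: [0.6168, 0.1392, 0.0542]
ee_rot: [-0.0, 0.97, 0.243, -0.0]
contact_force: [0.1, -0.3, 0.7]
width: 0.0287
gripper_force: 0.0
clock: 2.9
position: [0.6211, 0.1397, 0.161]
ee_rot: [0.001, 0.97, 0.243, 0.006]
contact_force: [0.9, -0.4, -0.9]
width: 0.0289
gripper_force: 0.0
[0.62112667 0.13972811 0.16100884] [8.68984381e-04 9.70097827e-01 2.42630545e-01 6.31429408e-03] 2.9 0.028885856974893424
```

View pics/z5.png

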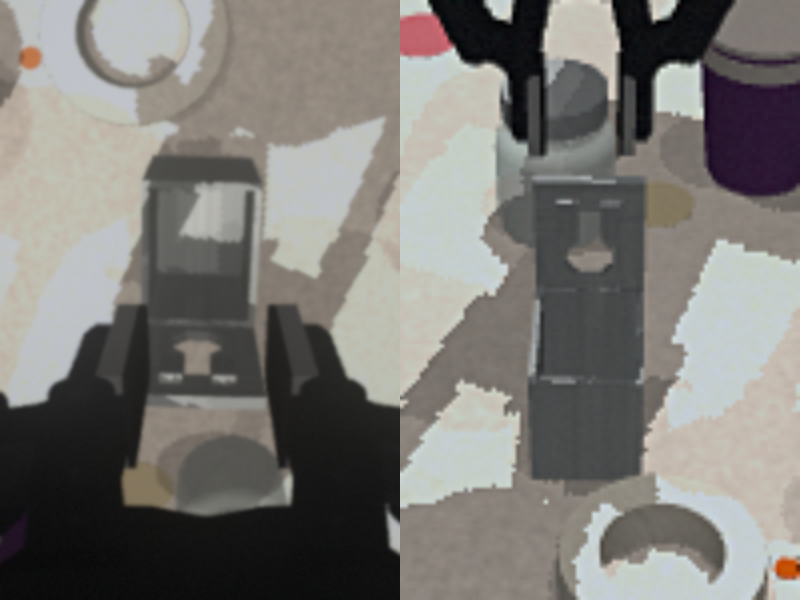

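The pot is untouched and upright, and the fingers are clear above it. I'll try again: open partway, descend, then close in small steps, watching width and force.

```bash
python3 -m inch '[{"claw":0.6,"travel":[0,0,0],"turn":0},{"claw":0.6,"travel":[0,0,0],"turn":0},{"claw":0.6,"travel":[0,0,0],"turn":0}]' 20
python3 -m inch '[{"claw":0.6,"travel":[0,0,-0.15],"turn":0},{"claw":0.6,"travel":[0,0,-0.3],"turn":0},{"claw":0.6,"travel":[0,0,-0.45],"turn":0},{"claw":0.6,"travel":[0,0,-0.55],"turn":0},{"claw":0.6,"travel":[0,0,-0.55],"turn":0}]'
python3 -m inch '[{"claw":0.35,"travel":[0,0,-0.02],"turn":0},{"claw":0.3,"travel":[0,0,-0.02],"turn":0},{"claw":0.25,"travel":[0,0,-0.02],"turn":0}]'
python3 -m inch '[{"claw":0.2,"travel":[0,0,0],"turn":0},{"claw":0.15,"travel":[0,0,0],"turn":0},{"claw":0.15,"travel":[0,0,0],"turn":0}]'
```

```text
clock: 3.3
position: [0.6163, 0.1391, 0.1528]
ee_rot: [-0.0, 0.97, 0.243, -0.001]
contact_force: [-0.2, 0.5, -0.6]
width: 0.0682
gripper_force: 0.0
clock: 3.8
position: [0.6139, 0.1388, 0.0402]
ee_rot: [-0.001, 0.97, 0.243, -0.004]
contact_force: [-0.5, 1.5, -0.3]
width: 0.0682
gripper_force: 0.0
clock: 4.1
position: [0.618, 0.1393, 0.0414]
ee_rot: [0.0, 0.97, 0.243, 0.001]
contact_force: [0.1, -0.1, 0.4]
width: 0.0535
gripper_force: 0.0
clock: 4.4
position: [0.6172, 0.1392, 0.0406]
ee_rot: [0.0, 0.97, 0.243, 0.0]
contact_force: [0.1, 0.7, 0.5]
width: 0.0491
gripper_force: 0.0
```

```bash
python3 -m inch '[{"claw":0.1,"travel":[0,0,0],"turn":0},{"claw":0.1,"travel":[0,0,0],"turn":0}]'
python3 -m inch '[{"claw":0.0,"travel":[0,0,0],"turn":0},{"claw":0.0,"travel":[0,0,0],"turn":0}]'
python3 - <<'E'
from h import *
s=get_state();print(s['position'],s['width'])
w=snap('wrist','w4.png')[:,:,::-1];b=snap('scene','a4.png')[:,:,::-1];c=snap('side','s4.png')[:,:,::-1]
o=np.zeros((600,800,3),np.uint8)
o[:,:300]=cv2.resize(w[180:400,230:340],(300,600));o[:,300:550]=cv2.resize(b[190:300,264:310],(250,600),interpolation=cv2.INTER_CUBIC)
o[:,550:]=cv2.resize(c[150:240,270:310],(250,600),interpolation=cv2.INTER_CUBIC);cv2.imwrite('pics/z6.png',o)
E
```

```text
clock: 4.6
position: [0.6171, 0.1392, 0.0403]
ee_rot: [0.0, 0.97, 0.243, 0.0]
contact_force: [-0.3, -0.3, 1.8]
width: 0.0468
gripper_force: 0.6
clock: 4.8
position: [0.6175, 0.1394, 0.0409]
ee_rot: [0.0, 0.97, 0.243, 0.001]
contact_force: [-1.4, 0.7, 5.7]
width: 0.0425
gripper_force: 2.8
[0.61747174 0.13936278 0.04094875] 0.04246173710628909
```

View pics/z6.png

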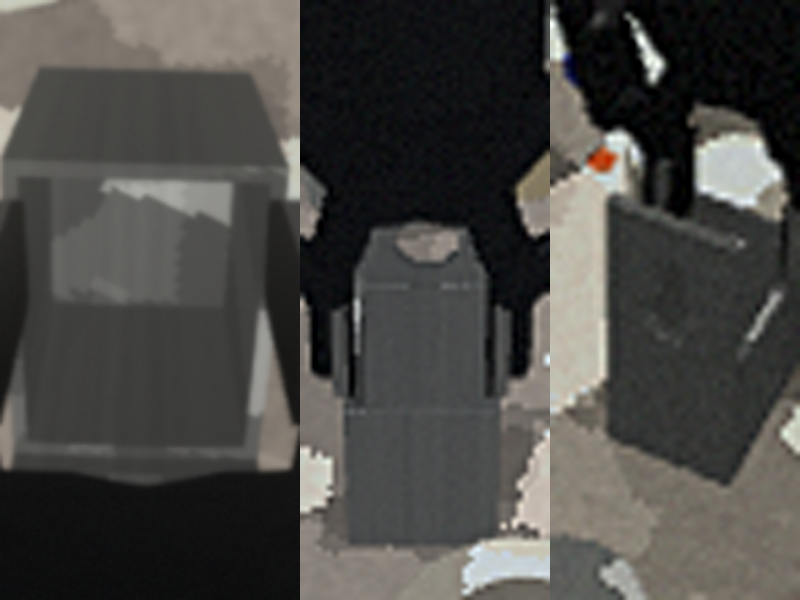

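```bash
python3 - <<'E'
from h import *
p=imaging.camera_params('scene');K=np.array(p['camera_matrix']);T=np.linalg.inv(np.array(p['cam_to_world']))
def pr(x):
    c=T[:3,:3]@x+T[:3,3];q=K@c;return q[:2]/q[2]
g=np.array([.6171,.1393]);yd=np.array([.469,-.883]);xd=np.array([-.883,-.469])
for z in(.02,.03,.04,.05,.06):print(z,pr(np.r_[g+yd*.026,z]).round(1),pr(np.r_[g+yd*.035-xd*.011,z]).round(1))
E
```

```text
0.02 [272.3 274.7] [267.1 279.1]
0.03 [272.2 270.7] [266.9 275.1]
0.04 [272.  266.7] [266.8 271. ]
0.05 [271.9 262.5] [266.6 266.8]
0.06 [271.8 258.3] [266.4 262.6]
```

The fingertips reach only about 5 mm below the pot's rim, so they really stand about 15 mm behind the reported TCP. That fits the first close, which passed over the rim. I'll open, go about 25 mm lower, and close again while watching the force.

```bash
python3 -m inch '[{"claw":0.5,"travel":[0,0,0.03],"turn":0},{"claw":0.5,"travel":[0,0,0.03],"turn":0},{"claw":0.5,"travel":[0,0,0],"turn":0},{"claw":0.5,"travel":[0,0,-0.04],"turn":0},{"claw":0.5,"travel":[0,0,-0.08],"turn":0}]' 20
python3 -m inch '[{"claw":0.5,"travel":[0,0,-0.02],"turn":0},{"claw":0.5,"travel":[0,0,-0.04],"turn":0},{"claw":0.5,"travel":[0,0,-0.04],"turn":0}]'
python3 -m inch '[{"claw":0.25,"travel":[0,0,0],"turn":0},{"claw":0.15,"travel":[0,0,0],"turn":0},{"claw":0.15,"travel":[0,0,0],"turn":0},{"claw":0.15,"travel":[0,0,0],"turn":0}]'
```

```text
clock: 5.45
position: [0.6165, 0.1391, 0.0229]
ee_rot: [-0.0, 0.97, 0.243, -0.001]
contact_force: [0.1, 0.5, -0.5]
width: 0.0641
gripper_force: 0.0
clock: 5.75
position: [0.6165, 0.1391, 0.0152]
ee_rot: [-0.0, 0.97, 0.243, -0.001]
contact_force: [0.4, -0.3, 0.5]
width: 0.0641
gripper_force: 0.0
clock: 6.15
position: [0.6173, 0.1394, 0.0164]
ee_rot: [-0.0, 0.97, 0.243, 0.0]
contact_force: [-0.5, 0.7, -0.8]
width: 0.0502
gripper_force: 21.6
```

```bash
python3 -m inch '[{"claw":-0.2,"travel":[0,0,0],"turn":0},{"claw":-0.2,"travel":[0,0,0],"turn":0},{"claw":-0.2,"travel":[0,0,0],"turn":0},{"claw":-0.2,"travel":[0,0,0],"turn":0}]' 80
python3 -m inch '[{"claw":-0.2,"travel":[0,0,0.02],"turn":0},{"claw":-0.2,"travel":[0,0,0.05],"turn":0},{"claw":-0.2,"travel":[0,0,0.05],"turn":0},{"claw":-0.2,"travel":[0,0,0.05],"turn":0}]'
```

```text
clock: 6.55
position: [0.6175, 0.1394, 0.0168]
ee_rot: [-0.0, 0.97, 0.243, 0.001]
contact_force: [-0.5, 2.5, 5.5]
width: 0.0486
gripper_force: 82.7
clock: 6.95
position: [0.6169, 0.139, 0.0259]
ee_rot: [0.0, 0.97, 0.243, -0.0]
contact_force: [0.0, 0.1, -4.4]
width: 0.0486
gripper_force: 82.3
```

Grasp and lift worked. Next I raise the pot, carry it over to the rack and turn it 30°.

```bash
python3 -m inch '[{"claw":-0.2,"travel":[0,0,0.12],"turn":0},{"claw":-0.2,"travel":[0,0,0.28],"turn":0},{"claw":-0.2,"travel":[0,0,0.44],"turn":0},{"claw":-0.2,"travel":[0,0,0.56],"turn":0},{"claw":-0.2,"travel":[-0.01,-0.06,0.62],"turn":0}]'
python3 -m inch '[{"claw":-0.2,"travel":[-0.02,-0.12,0],"turn":0.03},{"claw":-0.2,"travel":[-0.05,-0.3,0],"turn":0.06},{"claw":-0.2,"travel":[-0.08,-0.48,0],"turn":0.09},{"claw":-0.2,"travel":[-0.11,-0.66,0],"turn":0.12},{"claw":-0.2,"travel":[-0.13,-0.8,0],"turn":0.15}]'
python3 -m inch '[{"claw":-0.2,"travel":[-0.015,-0.12,0],"turn":0.017},{"claw":-0.2,"travel":[-0.03,-0.25,0],"turn":0.017},{"claw":-0.2,"travel":[-0.04,-0.36,0],"turn":0.017},{"claw":-0.2,"travel":[-0.04,-0.4,0],"turn":0.017},{"claw":-0.2,"travel":[-0.04,-0.4,0],"turn":0.017}]'
python3 - <<'E'
from h import *
s=get_state();print(s['position'],s['ee_rot'],s['contact_force'])
np.save('wp.npy',np.r_[s['position'],s['ee_rot']])
snap('wrist','w5.png');snap('scene','a5.png');snap('side','s5.png')
w=cv2.imread('pics/w5.png');a=cv2.imread('pics/a5.png')
o=np.zeros((600,800,3),np.uint8)
o[:,:400]=cv2.resize(w[240:390,233:333],(400,600),interpolation=cv2.INTER_CUBIC)
o[:,400:]=cv2.resize(a[90:210,90:170],(400,600),interpolation=cv2.INTER_CUBIC);cv2.imwrite('pics/z7.png',o)
E
```

```text
clock: 7.45
position: [0.6162, 0.1281, 0.1524]
ee_rot: [0.0, 0.97, 0.243, 0.002]
contact_force: [0.2, -0.0, -1.7]
width: 0.0488
gripper_force: 83.4
clock: 7.95
position: [0.5871, -0.0356, 0.1489]
ee_rot: [-0.0, 0.886, 0.464, -0.002]
contact_force: [0.9, -0.6, -3.4]
width: 0.0483
gripper_force: 83.5
clock: 8.45
position: [0.5803, -0.114, 0.1493]
ee_rot: [-0.001, 0.875, 0.485, -0.001]
contact_force: [0.2, 0.2, -3.6]
width: 0.0486
gripper_force: 83.4
[ 0.58026553 -0.11396554  0.14926331] [-5.72093492e-04  8.74576194e-01  4.84887449e-01 -5.61636394e-04] [ 0.24410354  0.23178402 -3.56620776]
```

View pics/z7.png

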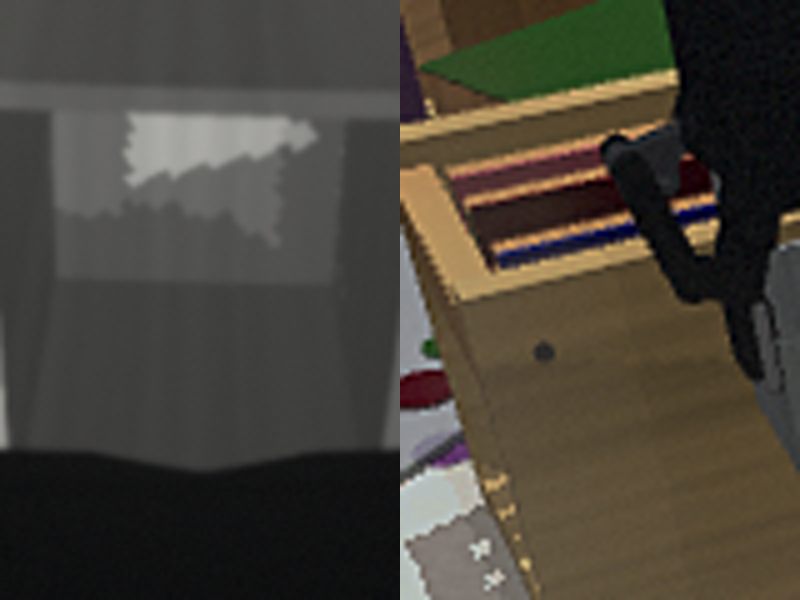

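The pot hangs level in front of the board, at (395,300) in the scene crop, with fingers on both sides. The wrist view shows only the pot's inside. From here I go by feel, but first I'll refine the stud position numerically from the first scene picture.

```bash
python3 - <<'E'
from h import *
np.set_printoptions(precision=4,suppress=True)
im=cv2.imread('pics/scene.png').astype(int)[135:156,150:180]
sat=im.max(2)-im.min(2);m=((sat<22)&(im.max(2)>75)).astype(np.uint8)
n,l,st,ce=cv2.connectedComponentsWithStats(m,connectivity=4)
for i in range(1,n):
    if st[i,4]>8:print(st[i],ce[i]+[150,135])
i=1+np.argmax(st[1:,4]);u,v=ce[i]+[150,135]
S=onz('scene',u,v,.175);print('stud',S)
nn=np.array([np.cos(np.radians(-122)),np.sin(np.radians(-122))]);y=np.array([-nn[1],nn[0]])
for M in([.5514,-.1839],[.5476,-.1879],[.554,-.1822]):print('off board',(S[:2]-M)@nn,'y',(S[:2]-M)@y)
T=np.array([.5803,-.1140]);print('TCP rel stud: n',(T-S[:2])@nn,'y',(T-S[:2])@y)
E
```

```text
[13  6  7  7 19] [165.6316 142.8421]
stud [ 0.5382 -0.1801  0.175 ]
off board 0.003752083144728942 y -0.013215483164300119
off board -0.0016538024439829565 y -0.0121125774558385
off board 0.00657155499520123 y -0.014519545465110414
TCP rel stud: n -0.07834531180240277 y 0.0006827165733198498
```

```bash
python3 -m inch '[{"claw":-0.2,"travel":[0,0,-0.06],"turn":0},{"claw":-0.2,"travel":[0,0,-0.12],"turn":0},{"claw":-0.2,"travel":[0,0,-0.17],"turn":0},{"claw":-0.2,"travel":[0,0,-0.17],"turn":0},{"claw":-0.2,"travel":[0,0,-0.17],"turn":0}]'
```

```text
clock: 9.1
position: [0.5808, -0.1125, 0.1154]
ee_rot: [-0.0, 0.874, 0.486, -0.0]
contact_force: [0.9, -0.3, -3.0]
width: 0.0488
gripper_force: 83.2
```

```bash
python3 -m inch '[{"claw":-0.2,"travel":[-0.013,-0.021,0],"turn":0},{"claw":-0.2,"travel":[-0.0265,-0.0424,0],"turn":0},{"claw":-0.2,"travel":[-0.0265,-0.0424,0],"turn":0}]'
for i in 1; do :; done
python3 -m inch '[{"claw":-0.2,"travel":[-0.0053,-0.0085,0],"turn":0},{"claw":-0.2,"travel":[-0.0053,-0.0085,0],"turn":0}]'
python3 -m inch '[{"claw":-0.2,"travel":[-0.0053,-0.0085,0],"turn":0},{"claw":-0.2,"travel":[-0.0053,-0.0085,0],"turn":0}]'
```

```text
clock: 9.4
position: [0.5755, -0.1222, 0.1166]
ee_rot: [0.0, 0.874, 0.486, 0.0]
contact_force: [0.3, 0.1, -3.3]
width: 0.0487
gripper_force: 83.2
clock: 9.6
position: [0.5746, -0.1233, 0.1164]
ee_rot: [0.0, 0.874, 0.486, 0.0]
contact_force: [-0.4, 0.8, -2.8]
width: 0.0486
gripper_force: 83.2
clock: 9.8
position: [0.5735, -0.1248, 0.1162]
ee_rot: [0.0, 0.874, 0.486, -0.0]
contact_force: [-0.2, 0.4, -2.2]
width: 0.0488
gripper_force: 83.2
```

```bash
python3 -m inch '[{"claw":-0.2,"travel":[-0.0053,-0.0085,-0.002],"turn":0},{"claw":-0.2,"travel":[-0.0053,-0.0085,-0.002],"turn":0}]'
python3 -m inch '[{"claw":-0.2,"travel":[-0.0053,-0.0085,0],"turn":0},{"claw":-0.2,"travel":[-0.0053,-0.0085,0],"turn":0}]'
```

```text
clock: 10.0
position: [0.5724, -0.1265, 0.1156]
ee_rot: [-0.0, 0.874, 0.486, -0.0]
contact_force: [0.2, -0.1, -2.4]
width: 0.0488
gripper_force: 83.2
clock: 10.2
position: [0.5714, -0.1283, 0.1157]
ee_rot: [0.0, 0.874, 0.486, -0.0]
contact_force: [-0.6, -0.3, -3.5]
width: 0.0486
gripper_force: 83.2
```

```bash
python3 -m inch '[{"claw":-0.2,"travel":[-0.0053,-0.0085,0],"turn":0},{"claw":-0.2,"travel":[-0.0053,-0.0085,0],"turn":0}]'
python3 -m inch '[{"claw":-0.2,"travel":[-0.0027,-0.0042,0],"turn":0},{"claw":-0.2,"travel":[-0.0027,-0.0042,0],"turn":0}]'
python3 -m inch '[{"claw":-0.2,"travel":[-0.0027,-0.0042,0],"turn":0},{"claw":-0.2,"travel":[-0.0027,-0.0042,0],"turn":0}]'
```

```text
clock: 10.4
position: [0.5703, -0.13, 0.1157]
ee_rot: [0.0, 0.874, 0.486, -0.0]
contact_force: [-0.1, 0.2, -3.2]
width: 0.0488
gripper_force: 83.2
clock: 10.6
position: [0.5698, -0.1307, 0.1157]
ee_rot: [0.0, 0.874, 0.486, -0.0]
contact_force: [-0.0, 0.1, -1.9]
width: 0.0485
gripper_force: 83.2
clock: 10.8
position: [0.5693, -0.1315, 0.1157]
ee_rot: [0.0, 0.874, 0.486, -0.0]
contact_force: [-0.0, 0.7, -3.2]
width: 0.0488
gripper_force: 83.2
```

```bash
python3 -m inch '[{"claw":-0.2,"travel":[-0.0027,-0.0042,0],"turn":0},{"claw":-0.2,"travel":[-0.0027,-0.0042,0],"turn":0}]'
python3 -m inch '[{"claw":-0.2,"travel":[-0.0027,-0.0042,0],"turn":0},{"claw":-0.2,"travel":[-0.0027,-0.0042,0],"turn":0}]'
python3 -m inch '[{"claw":-0.2,"travel":[-0.0027,-0.0042,0],"turn":0},{"claw":-0.2,"travel":[-0.0027,-0.0042,0],"turn":0}]'
```

```text
clock: 11.0
position: [0.5687, -0.1324, 0.1157]
ee_rot: [0.0, 0.874, 0.486, -0.0]
contact_force: [0.4, -0.4, -3.2]
width: 0.0489
gripper_force: 83.2
clock: 11.2
position: [0.5682, -0.1332, 0.1157]
ee_rot: [0.0, 0.874, 0.486, -0.0]
contact_force: [-0.1, 0.4, -3.2]
width: 0.0486
gripper_force: 83.2
clock: 11.4
position: [0.5677, -0.134, 0.1157]
ee_rot: [0.0, 0.874, 0.486, 0.0]
contact_force: [0.2, 0.2, -2.5]
width: 0.0486
gripper_force: 83.2
```

```bash
python3 -m inch '[{"claw":-0.2,"travel":[-0.0027,-0.0042,0],"turn":0},{"claw":-0.2,"travel":[-0.0027,-0.0042,0],"turn":0}]'
python3 -m inch '[{"claw":-0.2,"travel":[-0.0027,-0.0042,0],"turn":0},{"claw":-0.2,"travel":[-0.0027,-0.0042,0],"turn":0}]'
```

```text
clock: 11.6
position: [0.5677, -0.1341, 0.1157]
ee_rot: [-0.0, 0.874, 0.486, 0.001]
contact_force: [2.9, 2.5, -3.1]
width: 0.0488
gripper_force: 83.1
clock: 11.8
position: [0.5677, -0.1341, 0.1157]
ee_rot: [-0.001, 0.874, 0.486, 0.002]
contact_force: [3.5, 6.0, -3.9]
width: 0.0484
gripper_force: 82.9
```

Contact came at 25.3 mm of advance, against about 25 predicted for the board and 12.5 for the stud's head. So the head is through the hole, and the press is about 7 N. Now I push straight down in small steps.

```bash
python3 -m inch '[{"claw":-0.2,"travel":[0,0,-0.01],"turn":0},{"claw":-0.2,"travel":[0,0,-0.01],"turn":0}]'
python3 -m inch '[{"claw":-0.2,"travel":[0,0,-0.01],"turn":0},{"claw":-0.2,"travel":[0,0,-0.02],"turn":0},{"claw":-0.2,"travel":[0,0,-0.02],"turn":0}]'
python3 -m inch '[{"claw":-0.2,"travel":[0,0,-0.01],"turn":0},{"claw":-0.2,"travel":[0,0,-0.02],"turn":0},{"claw":-0.2,"travel":[0,0,-0.02],"turn":0}]'
```

```text
clock: 12.0
position: [0.5679, -0.1343, 0.1143]
ee_rot: [-0.0, 0.874, 0.486, 0.002]
contact_force: [2.9, 5.5, -1.4]
width: 0.0487
gripper_force: 83.4
clock: 12.3
position: [0.5684, -0.1345, 0.1107]
ee_rot: [0.0, 0.874, 0.486, 0.002]
contact_force: [2.3, 3.8, 0.2]
width: 0.0489
gripper_force: 83.5
clock: 12.6
position: [0.5685, -0.1347, 0.1067]
ee_rot: [0.001, 0.874, 0.486, 0.002]
contact_force: [2.5, 5.1, 0.7]
width: 0.0486
gripper_force: 83.4
```

```bash
python3 -m inch '[{"claw":-0.2,"travel":[0,0,-0.01],"turn":0},{"claw":-0.2,"travel":[0,0,-0.02],"turn":0},{"claw":-0.2,"travel":[0,0,-0.02],"turn":0}]'
python3 -m inch '[{"claw":-0.2,"travel":[0,0,-0.01],"turn":0},{"claw":-0.2,"travel":[0,0,-0.01],"turn":0}]'
python3 -m inch '[{"claw":-0.2,"travel":[0,0,-0.01],"turn":0},{"claw":-0.2,"travel":[0,0,-0.01],"turn":0}]'
```

```text
clock: 12.9
position: [0.5687, -0.1347, 0.1029]
ee_rot: [0.001, 0.874, 0.486, 0.002]
contact_force: [4.3, 5.5, 0.1]
width: 0.0486
gripper_force: 83.4
clock: 13.1
position: [0.5688, -0.1348, 0.1013]
ee_rot: [0.001, 0.874, 0.486, 0.002]
contact_force: [3.7, 4.9, 2.2]
width: 0.0489
gripper_force: 83.7
clock: 13.3
position: [0.5689, -0.1349, 0.0999]
ee_rot: [0.001, 0.874, 0.486, 0.002]
contact_force: [2.3, 4.6, 5.2]
width: 0.0487
gripper_force: 84.0
```

```bash
python3 -m inch '[{"claw":-0.2,"travel":[0,0,-0.01],"turn":0},{"claw":-0.2,"travel":[0,0,-0.01],"turn":0}]'
python3 -m inch '[{"claw":-0.2,"travel":[0,0,-0.01],"turn":0},{"claw":-0.2,"travel":[0,0,-0.01],"turn":0}]'
python3 -m inch '[{"claw":-0.2,"travel":[0,0,-0.005],"turn":0},{"claw":-0.2,"travel":[0,0,-0.005],"turn":0}]'
```

```text
clock: 13.5
position: [0.569, -0.135, 0.0988]
ee_rot: [0.001, 0.874, 0.486, 0.003]
contact_force: [1.2, 5.6, 10.0]
width: 0.0487
gripper_force: 84.6
clock: 13.7
position: [0.5691, -0.1351, 0.0979]
ee_rot: [0.002, 0.874, 0.486, 0.003]
contact_force: [-0.6, 6.4, 15.5]
width: 0.0485
gripper_force: 85.0
clock: 13.9
position: [0.5692, -0.1351, 0.0975]
ee_rot: [0.002, 0.874, 0.486, 0.003]
contact_force: [-1.5, 5.9, 18.2]
width: 0.0487
gripper_force: 85.5
```

Downward resistance is rising early, with about 4 N of side force, so the shank is rubbing one side of the slot. I'll ease sideways toward rack -y.

```bash
python3 -m inch '[{"claw":-0.2,"travel":[-0.0042,0.0027,0.005],"turn":0},{"claw":-0.2,"travel":[-0.0042,0.0027,0.005],"turn":0}]'
python3 -m inch '[{"claw":-0.2,"travel":[-0.0042,0.0027,0],"turn":0},{"claw":-0.2,"travel":[-0.0042,0.0027,0],"turn":0}]'
python3 - <<'E'
from rig import get_state
s=get_state();print(s['moment'],s['position'])
E
```

```text
clock: 14.1
position: [0.5691, -0.1351, 0.0975]
ee_rot: [0.003, 0.874, 0.486, 0.003]
contact_force: [2.0, 4.8, 12.3]
width: 0.0488
gripper_force: 84.3
clock: 14.3
position: [0.5691, -0.1351, 0.0975]
ee_rot: [0.003, 0.874, 0.487, 0.004]
contact_force: [3.1, 3.5, 9.9]
width: 0.0489
gripper_force: 84.0
[ 0.55710843 -0.34866885  0.49720477] [ 0.56907296 -0.13510139  0.09748915]
```

```bash
python3 -m inch '[{"claw":-0.2,"travel":[0,0,-0.01],"turn":0},{"claw":-0.2,"travel":[0,0,-0.01],"turn":0}]'
python3 -m inch '[{"claw":-0.2,"travel":[0,0,-0.005],"turn":0},{"claw":-0.2,"travel":[0,0,-0.005],"turn":0}]'
python3 - <<'E'
from rig import get_state
s=get_state();print(s['moment'],s['position'])
E
```

```text
clock: 14.5
position: [0.5692, -0.1351, 0.0967]
ee_rot: [0.004, 0.874, 0.487, 0.004]
contact_force: [0.2, 4.3, 16.5]
width: 0.0485
gripper_force: 84.7
clock: 14.7
position: [0.5692, -0.1351, 0.0963]
ee_rot: [0.004, 0.874, 0.487, 0.004]
contact_force: [-0.3, 4.8, 19.7]
width: 0.0487
gripper_force: 85.3
[ 0.6056555  -0.06327884  0.44279303] [ 0.56915982 -0.13513004  0.09634067]
```

The yaw moment is +0.44 N m, so the plate wants to turn slightly counter-clockwise to lie flat. There is still some side force too. I'll comply in both.

```bash
cat > f.py <<'E'
from rig import get_state
import numpy as np
s=get_state();n=np.array([-.53,-.848]);y=np.array([.848,-.53])
F=s['contact_force'];M=s['moment'];p=s['position']
print('F n %.1f y %.1f z %.1f | M n %.2f y %.2f z %.2f | pos n %.4f y %.4f z %.4f t %.1f'%(F[:2]@n,F[:2]@y,F[2],M[:2]@n,M[:2]@y,M[2],p[:2]@n,p[:2]@y,p[2],s['clock']))
E
python3 -m inch '[{"claw":-0.2,"travel":[-0.0042,0.0027,0.01],"turn":0.004},{"claw":-0.2,"travel":[-0.0042,0.0027,0.01],"turn":0.004}]' >/dev/null; python3 f.py
python3 -m inch '[{"claw":-0.2,"travel":[0,0,0],"turn":0.004},{"claw":-0.2,"travel":[0,0,0],"turn":0.004}]' >/dev/null; python3 f.py
```

```text
F n -3.8 y 1.8 z 10.5 | M n 0.38 y 0.67 z 0.44 | pos n -0.1868 y 0.5534 z 0.0963 t 14.9
F n -4.2 y 1.2 z 6.5 | M n 0.33 y 0.58 z 0.32 | pos n -0.1865 y 0.5524 z 0.0951 t 15.1
```

Turning freed it: z dropped 1.2 mm with less force. Continuing the same way.

```bash
python3 -m inch '[{"claw":-0.2,"travel":[0,0,0],"turn":0.004},{"claw":-0.2,"travel":[0,0,0],"turn":0.004}]' >/dev/null; python3 f.py
python3 -m inch '[{"claw":-0.2,"travel":[0,0,-0.005],"turn":0.002},{"claw":-0.2,"travel":[0,0,-0.005],"turn":0.002}]' >/dev/null; python3 f.py
python3 -m inch '[{"claw":-0.2,"travel":[0,0,-0.005],"turn":0},{"claw":-0.2,"travel":[0,0,-0.005],"turn":0}]' >/dev/null; python3 f.py
```

```text
F n -4.8 y 2.1 z 3.7 | M n 0.43 y 0.70 z 0.24 | pos n -0.1862 y 0.5511 z 0.0938 t 15.3
F n -5.1 y 1.8 z 5.8 | M n 0.09 y 0.77 z -0.17 | pos n -0.1863 y 0.5508 z 0.0929 t 15.5
F n -4.9 y 1.7 z 7.4 | M n 0.02 y 0.69 z -0.14 | pos n -0.1862 y 0.5508 z 0.0923 t 15.7
```

```bash
python3 -m inch '[{"claw":-0.2,"travel":[0,0,-0.005],"turn":0},{"claw":-0.2,"travel":[0,0,-0.005],"turn":0}]' >/dev/null; python3 f.py
python3 -m inch '[{"claw":-0.2,"travel":[0,0,-0.005],"turn":0},{"claw":-0.2,"travel":[0,0,-0.005],"turn":0}]' >/dev/null; python3 f.py
python3 -m inch '[{"claw":-0.2,"travel":[0,0,-0.005],"turn":0},{"claw":-0.2,"travel":[0,0,-0.005],"turn":0}]' >/dev/null; python3 f.py
```

```text
F n -3.5 y 1.0 z 11.1 | M n -0.14 y 0.60 z -0.30 | pos n -0.1862 y 0.5509 z 0.0918 t 15.9
F n -3.0 y -0.8 z 13.6 | M n -0.24 y 0.54 z -0.31 | pos n -0.1862 y 0.5509 z 0.0914 t 16.1
F n -2.8 y -2.1 z 17.9 | M n -0.44 y 0.52 z -0.34 | pos n -0.1862 y 0.5510 z 0.0913 t 16.3
```

```bash
python3 -m inch '[{"claw":-0.2,"travel":[-0.002,0.0013,-0.005],"turn":-0.001},{"claw":-0.2,"travel":[-0.002,0.0013,-0.005],"turn":-0.001}]' >/dev/null; python3 f.py
python3 -m inch '[{"claw":-0.2,"travel":[0,0,-0.005],"turn":-0.001},{"claw":-0.2,"travel":[0,0,-0.005],"turn":-0.001}]' >/dev/null; python3 f.py
```

```text
F n -2.9 y -2.8 z 21.9 | M n -0.60 y 0.41 z -0.13 | pos n -0.1862 y 0.5511 z 0.0911 t 16.5
F n -3.0 y -4.0 z 26.6 | M n -0.71 y 0.41 z 0.09 | pos n -0.1863 y 0.5513 z 0.0910 t 16.7
```

It has stopped dead at z = 0.091, the predicted home height: each further 1 mm of command adds only about 4.5 N. I'll relax the push and side loads before letting go.

```bash
python3 -m inch '[{"claw":-0.2,"travel":[-0.002,0.0013,0.01],"turn":0},{"claw":-0.2,"travel":[-0.004,0.0027,0.02],"turn":0},{"claw":-0.2,"travel":[-0.004,0.0027,0.02],"turn":0}]' >/dev/null; python3 f.py
python3 -m inch '[{"claw":-0.2,"travel":[0.0013,0.0021,0.01],"turn":0},{"claw":-0.2,"travel":[0.0013,0.0021,0.01],"turn":0}]' >/dev/null; python3 f.py; python3 -c "
from rig import get_state;print(get_state()['ee_rot'])"
```

```text
F n -4.2 y 4.3 z 5.0 | M n 0.44 y 0.66 z 0.37 | pos n -0.1862 y 0.5511 z 0.0913 t 17.0
F n -3.1 y 6.0 z -3.8 | M n 0.84 y 0.54 z 0.29 | pos n -0.1862 y 0.5509 z 0.0915 t 17.2
[0.00223841 0.86459956 0.50245428 0.00151221]
```

```bash
python3 -m inch '[{"claw":-0.2,"travel":[0.003,-0.002,-0.01],"turn":0.001},{"claw":-0.2,"travel":[0.005,-0.003,-0.02],"turn":0.001},{"claw":-0.2,"travel":[0.005,-0.003,-0.02],"turn":0.001}]' >/dev/null; python3 f.py
python3 -m inch '[{"claw":-0.2,"travel":[0,0,-0.01],"turn":0},{"claw":-0.2,"travel":[0,0,-0.01],"turn":0}]' >/dev/null; python3 f.py
```

```text
F n -2.6 y -0.9 z 17.9 | M n -0.42 y 0.28 z -0.13 | pos n -0.1862 y 0.5510 z 0.0911 t 17.5
F n -1.2 y -4.3 z 26.5 | M n -0.88 y 0.21 z -0.16 | pos n -0.1862 y 0.5511 z 0.0908 t 17.7
```

Home is confirmed: stiff and repeatable. I'll unload, then open gradually.

```bash
python3 -m inch '[{"claw":-0.2,"travel":[0.002,-0.001,0.01],"turn":0},{"claw":-0.2,"travel":[0.004,-0.0025,0.02],"turn":0},{"claw":-0.2,"travel":[0.006,-0.004,0.028],"turn":0},{"claw":-0.2,"travel":[0.006,-0.004,0.028],"turn":0}]' >/dev/null; python3 f.py
python3 -m inch '[{"claw":-0.2,"travel":[0,0,0],"turn":0},{"claw":-0.2,"travel":[0,0,0],"turn":0}]' 20 >/dev/null; python3 f.py
```

```text
F n -3.7 y 0.7 z 3.6 | M n 0.38 y 0.70 z -0.21 | pos n -0.1862 y 0.5507 z 0.0914 t 18.1
F n -4.5 y 0.6 z 4.1 | M n 0.35 y 0.80 z -0.27 | pos n -0.1862 y 0.5507 z 0.0913 t 18.3
```

```bash
python3 -m inch '[{"claw":0.2,"travel":[0,0,0],"turn":0},{"claw":0.3,"travel":[0,0,0],"turn":0},{"claw":0.5,"travel":[0,0,0],"turn":0},{"claw":0.5,"travel":[0,0,0],"turn":0}]'; python3 f.py
python3 - <<'E'
from h import *
a=snap('scene','a6.png').astype(int)
np.save('pre.npy',a)
E
```

```text
clock: 18.7
position: [0.5644, -0.1345, 0.0908]
ee_rot: [-0.0, 0.864, 0.504, -0.001]
contact_force: [-0.2, 0.6, 0.1]
width: 0.0636
gripper_force: 0.0
F n -0.4 y -0.5 z 0.1 | M n -0.01 y 0.06 z 0.03 | pos n -0.1851 y 0.5499 z 0.0908 t 18.7
```

```bash
python3 -m inch '[{"claw":0.5,"travel":[0.013,0.021,0],"turn":0},{"claw":0.5,"travel":[0.013,0.021,0.04],"turn":0},{"claw":0.5,"travel":[0.013,0.021,0.12],"turn":0},{"claw":0.5,"travel":[0.013,0.021,0.24],"turn":0},{"claw":0.5,"travel":[0.013,0.021,0.36],"turn":0}]'; python3 f.py
python3 -m inch '[{"claw":0.5,"travel":[0.03,0.05,0.2],"turn":0},{"claw":0.5,"travel":[0.06,0.1,0.4],"turn":0},{"claw":0.5,"travel":[0.1,0.25,0.55],"turn":0},{"claw":0.5,"travel":[0.1,0.4,0.6],"turn":0},{"claw":0.5,"travel":[0.1,0.5,0.6],"turn":0}]'; python3 f.py
python3 - <<'E'
from h import *
np.set_printoptions(precision=1,suppress=True)
a=snap('scene','a7.png').astype(int);b=snap('side','s7.png')
p=imaging.camera_params('scene');K=np.array(p['camera_matrix']);T=np.linalg.inv(np.array(p['cam_to_world']))
def pr(x):
    c=T[:3,:3]@x+T[:3,3];q=K@c;return q[:2]/q[2]
# change mask vs. first scene picture around the rack = the hanging pot
d=np.abs(a-cv2.imread('pics/scene.png')[:,:,::-1].astype(int)).sum(2)
sat=a.max(2)-a.min(2)
m=((d>60)&(sat<25)).astype(np.uint8);m[:, :100]=0;m[:,260:]=0;m[:90]=0;m[240:]=0
m=cv2.morphologyEx(m,cv2.MORPH_OPEN,np.ones((3,3),np.uint8))
n,l,st,ce=cv2.connectedComponentsWithStats(m);i=1+np.argmax(st[1:,4]);print('pot blob',st[i],ce[i])
q=(l==i).astype(np.uint8);c=max(cv2.findContours(q,0,2)[0],key=cv2.contourArea)
print('hull poly',cv2.approxPolyDP(cv2.convexHull(c),2,True)[:,0].tolist())
# expected outline if home: board n=-0.1337.. from TCP n -0.1862, plate back 52.5 ahead
nn=np.array([-.51,-.86]);nn/=np.linalg.norm(nn);y=np.array([-nn[1],nn[0]])
B=np.array([.5685,-.1352])+nn*.0525
for nm,k,w,z in[('plateT-',.005,-.025,.195),('plateT+',.005,.025,.195),('frim-',.07,-.025,.135),('frim+',.07,.025,.135),('fbot-',.07,-.025,.075),('fbot+',.07,.025,.075)]:
    print(nm,pr(np.r_[B-nn*k+y*w,z]))
E
```

```text
clock: 19.25
position: [0.5678, -0.1299, 0.1644]
ee_rot: [-0.0, 0.864, 0.504, -0.0]
contact_force: [0.5, -0.0, -0.8]
width: 0.0643
gripper_force: 0.0
F n -0.3 y 0.4 z -0.8 | M n 0.04 y -0.02 z -0.03 | pos n -0.1908 y 0.5503 z 0.1644 t 19.2
clock: 19.75
position: [0.5892, -0.0284, 0.2869]
ee_rot: [0.002, 0.864, 0.504, 0.002]
contact_force: [-0.1, -0.8, -1.4]
width: 0.0639
gripper_force: 0.0
F n 0.7 y 0.4 z -1.4 | M n 0.00 y 0.05 z -0.01 | pos n -0.2882 y 0.5147 z 0.2869 t 19.8
pot blob [ 186   90   68   52 1831] [219.4 106.1]
hull poly [[253, 90], [244, 129], [213, 141], [187, 106], [187, 90]]
plateT- [175.5 132.5]
plateT+ [151.1 138.5]
frim- [191.3 172.3]
frim+ [166.9 179.4]
fbot- [195.2 197.4]
fbot+ [171.9 204.7]
```

The blob found was the gripper. I'll restrict the mask to the pot's region.

```bash
python3 - <<'E'
from h import *
a=cv2.imread('pics/a7.png').astype(int);s=cv2.imread('pics/scene.png').astype(int)
sat=a.max(2)-a.min(2);d=np.abs(a-s).sum(2)
for th in(18,28):
    m=((sat<th)&(d>25)).astype(np.uint8);k=np.zeros_like(m);k[122:225,135:215]=1;m*=k
    m=cv2.morphologyEx(m,cv2.MORPH_OPEN,np.ones((3,3),np.uint8))
    n,l,st,ce=cv2.connectedComponentsWithStats(m)
    for i in range(1,n):
        if st[i,4]>150:
            c=max(cv2.findContours((l==i).astype(np.uint8),0,2)[0],key=cv2.contourArea)
            print(th,st[i],ce[i].round(1),cv2.approxPolyDP(cv2.convexHull(c),2,True)[:,0].tolist())
# has the rest moved? changed pixels outside rack/arm/pot start
d2=cv2.morphologyEx((d>90).astype(np.uint8),cv2.MORPH_OPEN,np.ones((4,4),np.uint8))
n,l,st,ce=cv2.connectedComponentsWithStats(d2)
print([(x[:5].tolist()) for x in st[1:] if x[4]>60])
E
```

```text
18 [ 153  133   43   71 1769] [173.4 170.4] [[176, 133], [192, 174], [195, 197], [172, 203], [161, 184], [153, 138]]
18 [164 216  31   9 169] [179.5 221.1] [[194, 221], [190, 224], [164, 222], [183, 216]]
28 [ 152  133   44   72 1815] [173.3 170.3] [[176, 133], [192, 173], [195, 197], [172, 204], [162, 188], [152, 138]]
28 [161 214  46  11 272] [185.5 220.2] [[206, 219], [190, 224], [169, 224], [161, 220], [203, 214]]
[[153, 0, 67, 83, 2639], [196, 39, 24, 8, 173], [187, 76, 68, 74, 2562], [171, 80, 14, 14, 135], [239, 209, 13, 11, 70], [197, 213, 105, 95, 2083], [162, 218, 28, 23, 389], [209, 233, 21, 14, 130], [152, 253, 33, 24, 255], [269, 267, 33, 29, 854], [127, 284, 45, 30, 658]]
```

The pot's outline in the scene view matches the predicted home pose to within about 1 px: plate top at (176,133) and (152,138), bottom at (195,197) and (172,204). It hangs upright and the gripper is clear, so I'm handing in.

```bash
python3 -c "
from rig import ticket;print(ticket.sign_off())"
```

```text
the job is handed in; nothing more can be done
None
```

The brush pot hangs upright on the stud, fully home and wedged, and the job was handed in at about 20 s; I saw no sign that the other things moved, though I did not check each one's position, and my hardest downward push was about 27 N on the wrist.

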